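# Nudge an optical filter into its recess and close the keeper clip

## Task

Load the blue optical filter into its holder without picking it up: with the fingertips, push it across the deck, over the edge of the round recess, until it drops in and lies flat. Then push the brass keeper clip with the red post round, all the way to its stop, so that it lies across the filter, and move clear. Never lift the filter off the deck, and leave the two vials behind the holder standing where they are.

Things in the scene. Friction and masses are not known exactly. Their poses are not given: they have to be found in the camera images.
- filter_disc: loose round filter, dark metal ring with a blue face; 40 mm diameter, 9 mm thick, about 40 g. Origin at the centre of its underside, z up. It starts flat on the deck, 70 to 120 mm from the recess, on the -y half of the holder
- filter_holder: aluminium plate fixed to the bench, 140 mm (its x) by 220 mm (its y), 20 mm high; its flat top is the deck, 20 mm above the bench. Origin at the centre of its underside, z up; it stands turned by up to 0.25 rad either way from the world axes
- recess (a point): centre of the mouth of the round recess, at deck height, at (15, 45, 20) mm in the holder's frame and with its axes. Recess 45 mm diameter, 9 mm deep with a flat black floor, so a seated filter is flush with the deck (its origin 9 mm below this point)
- clip_pivot (a point): point on the deck on the upright axis of the brass keeper clip, at (-35, 45, 20) mm in the holder's frame and with its axes
- clip_post (a point): top centre of the red upright post (9 mm diameter) on the brass clip, 56 mm from the pivot axis and 26 mm above the deck; the post's foot is 8 mm above the deck. The brass bar is 12 mm wide, runs from the pivot to 7 mm beyond the post, and its underside is 3 mm, its top 8 mm, above the deck
- keeper_clip (a joint): clip angle, rad: 0 = bar points along the holder's +y, clear of the recess; grows as the bar swings clockwise seen from above; 1.571 = its stop, the bar along the holder's +x across the middle of the recess. Starts between 0 and 0.45. Light friction (about 1 N at the post, more when pushed fast); stays where it is left. A filter standing proud of the recess blocks it
- vial_black: small clear vial with blue content and black cap, 22 mm diameter, 48 mm high, standing on the bench just beyond the holder's far long side; origin at the centre of its underside
- vial_red: small vial with a red cap, same size, standing beside the other; origin at the centre of its underside
There are look-alikes about, which are no part of the job. What is shaped like the vial_black but orange is not meant. Several things have the shape of the filter_disc; the one meant has the colours described above.

How it is judged:
On the way, in this order (a step that is already met when the one before it is completed fails the run):
1. the filter has dropped flat into the recess while the clip is still open (below 1.0 rad) (horizontal distance between filter_disc and recess below 0.004 m and z of filter_disc in the frame of recess below -0.0075 m and angle between filter_disc's own z axis and vertical below 0.07 rad and value of joint keeper_clip below 1 rad), for 0.2 s.
2. the clip is swung to its stop over the filter (value of joint keeper_clip above 1.42 rad), for 0.2 s.
At the end, for the whole second after the job is handed in: the filter lies at rest in the recess, right way up: centre within 4 mm of the recess axis, underside at least 7.5 mm below the deck, tilted less than 0.07 rad; the clip stands beyond 1.42 rad; both vials stand within 20 mm of their starts, tilted less than 0.2 rad (horizontal distance between filter_disc and recess below 0.004 m and z of filter_disc in the frame of recess below -0.0075 m and angle between filter_disc's own z axis and vertical below 0.07 rad and value of joint keeper_clip above 1.42 rad and linear speed of filter_disc below 0.02 m/s and distance of each of vial_black, vial_red from where it was at the start of the episode below 0.02 m and angle between each of vial_black, vial_red's own z axis and vertical below 0.2 rad); the robot touches nothing.
It fails at once if the filter is lifted more than 5 mm off the deck (z of filter_disc in the frame of recess above 0.005 m).
It fails at once if a vial is pushed more than 20 mm or tipped (distance of vial_black from where it was at the start of the episode above 0.02 m or angle between vial_black's own z axis and vertical above 0.3 rad).
It fails at once if a vial is pushed more than 20 mm or tipped (distance of vial_red from where it was at the start of the episode above 0.02 m or angle between vial_red's own z axis and vertical above 0.3 rad).
It also fails if it takes over 48 s, if anything falls off the work surface, if the arm or the gripper's body presses on something with over 40 N, if the wrist force passes 120 N, or if a joint passes its speed limit or range.

## Robot

A 6-joint arm with a two-finger parallel gripper is mounted at the origin on a cart in front of the work surface, level with it; the furniture and walls round the work are solid. World frame = base frame: x ahead of the robot, y to its left, z up, the work surface at z = 0. Lengths are in m, angles in rad, forces in N, time in s.
With the tool pointing down it reaches from about 0.275 to 0.775 m from the base axis. Payload 14.6 kg.
Tool frame: the origin (TCP) lies on the centre line of the jaws, within the pads' length; the fingertips stand 25 mm ahead of it and the grasp point (between the pads) lies 6 mm ahead of it; z points along the fingers, y is the direction in which the jaws open and shut (so a half turn about z gives the same grasp; the last joint's range is limited). The gripper opens to 85 mm and grips with 20 to 120 N. Pads are 22 mm wide; open, the fingers measure 114 mm over their backs; the gripper's body (76 mm by 85 mm) begins 54 mm behind the grasp point. The pads swing forward as they close: fully open they stand 13 mm farther back than shut.
Start: joints at [1.104, 0.263, -0.048, 1.259, 0, 1.415], TCP at [0.161, 0.5, 0.256] pointing down, gripper open.
Joint ranges: [-2.65, 2.65], [-0.89, 1.7], [-1.18, 1.37], [-2.13, 2.11], [-1.35, 1.29], [-3.14, 3.14]. Speed limits (rad/s): [1.89, 1.89, 2.57, 2.79, 3.14, 3.14].

## Interface

Orientations are given as a 3x3 rotation matrix whose columns are the frame's x, y, z axes.
In Python, from workcell import telemetry, camera, camera_params, job gives the robot as it stands.
- The arm moves only by the tool jog_arm, never from a script. Its argument "targets" is a list of rows, each an object of numbers: "tx", "ty", "tz": the shift along the world's x, y, z in m; "ax", "ay", "az": the turn, a rotation vector about the world's x, y, z in degrees; "fingers": the opening, from 0 (shut) to 1 (fully open). In form: [{"tx": .., "ty": .., "tz": .., "ax": .., "ay": .., "az": .., "fingers": ..}, ...]. A call has 1 to 10 rows; each row shifts and turns the commanded pose from where the row before left it; what a row does not reach is not made up. A row lasts 1/12 s, in which the tool goes at most 41.7 mm and 7.16 degrees, less where a joint would pass 70% of its speed; a pose out of reach is approached as far as the arm can. A call is refused whole if a number of a shift passes 0.0417 or a number of a turn 7.16, either way. A call with a gripper value outside its range is refused whole. The fingers move at their own pace and stop on an object; "squeeze" is the grip in N (left out, the last holds). Time passes only in rows, so rows that do not move let the fingers close. It gives the time, the measured TCP pose, the force and the opening at its end, in the units of the state.
- telemetry.observe(): the state, without advancing time (a new reading comes with each control period).
- camera(name): name is "scene" or "top" or "wrist"; returns the picture (420x560x3 uint8, red, green, blue); there is no depth.
- camera_params(name): a dict with "fx", "fy", "cx", "cy" (pixels), "D" ([k1, k2, p1, p2, k3] as OpenCV has them; the pictures are not rectified), "origin" and "orientation" of the camera in the world. Camera axes: x right, y up, looking along -z (the intrinsics and any distortion apply to the point x, -y, -z); pixel columns grow to the right and rows downward; lengths in m; the calibration is good to about 2 mm. A picture is of the moment at which its call begins: read the wrist's pose just before it. camera_params takes no time and is no camera call; for the wrist camera it gives the pose at the moment of the call.
- job.job_done(): hands the job in, once; it reports no verdict.
The state is a dict: "clock": time; "q": joint angles; "joint_velocities": joint speeds; "joint_efforts": joint torques, N m; "tool_pos": TCP position; "tcp_rot": TCP orientation; "wrist_force": force on the tool from outside, world axes, zero at the start; "moment": the same for the moment, N m; "gripper_width": opening from 0.0 (shut) to 1.0 (fully open).
Only numpy, scipy, OpenCV 4.12 (cv2) and the standard library are available. Lean on these libraries where they do the work, as an engineer would, in place of code of your own. Each camera call takes 0.05 s, during which the arm holds its last target.

## Working session

There is one attempt and no reset: what is moved stays moved. The work goes in short steps, Python scripts to look and compute and a tool call to move; the robot and the scene stay as the last step left them, time stands still between calls to the robot, and variables do not carry over. Pictures are saved under pics/ and viewed, and the job is handed in when it is done.

Besides the shell and the picture viewer there is one more tool, called after "Emit:" as name(argument=value, ...), one argument or row to a line, values as JSON. jog_arm: Moves the arm, as the interface text tells. Its arguments: {"type":"object","properties":{"targets":{"type":"array"},"squeeze":{"type":"number"}},"required":["targets"]}

```bash
mkdir -p pics; ls; python3 - <<'E'
from workcell import telemetry, camera, camera_params
import cv2,numpy as np
s=telemetry.observe();print(s['clock'],s['tool_pos'],s['tcp_rot'],s['gripper_width'])
for n in ['scene','top']:
    im=camera(n);cv2.imwrite(f'pics/{n}0.png',im[:,:,::-1]);p=camera_params(n);print(n,p)
E
```

```text
pics
0.0 [0.16094596 0.49946699 0.25582203] [[-9.51767345e-01  3.06820255e-01 -5.03001000e-04]
 [ 3.06820610e-01  9.51766890e-01 -9.49124681e-04]
 [ 1.87529021e-04 -1.05767695e-03 -9.99999423e-01]] 0.9952015975028972
scene {'fx': 529.5108242881453, 'fy': 529.5108242881453, 'cx': 275.05094933077504, 'cy': 218.94841912741154, 'D': array([-0.14572366,  0.        ,  0.        ,  0.        ,  0.        ]), 'origin': array([0.07936777, 0.87749467, 0.54459981]), 'orientation': array([[-0.84488649,  0.27776512, -0.45717979],
       [-0.53459037, -0.40726607,  0.74050489],
       [ 0.01949261,  0.87004649,  0.49258415]])}
top {'fx': 512.8541251742206, 'fy': 512.8541251742206, 'cx': 281.49720533396686, 'cy': 212.85890648776342, 'D': array([0.04820127, 0.        , 0.        , 0.        , 0.        ]), 'origin': array([0.46017509, 0.14795962, 0.9124127 ]), 'orientation': array([[ 1.51907112e-02,  9.93807491e-01, -1.10072309e-01],
       [-9.99883350e-01,  1.52734675e-02, -9.13297165e-05],
       [ 1.59042167e-03,  1.10060856e-01,  9.93923578e-01]])}
```

View pics/top0.png

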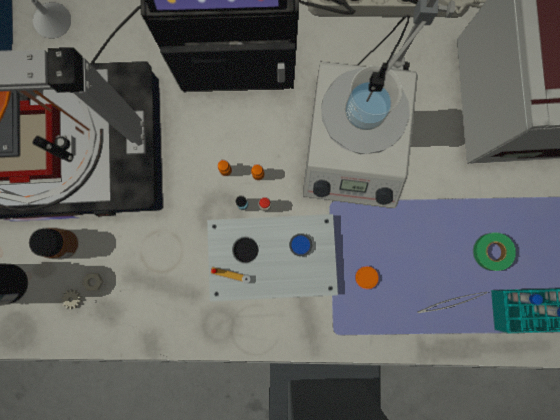

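View pics/scene0.png

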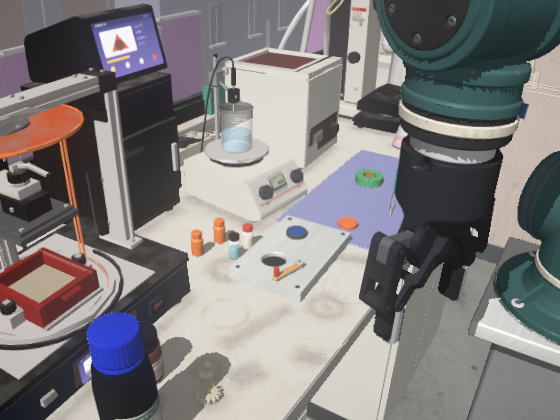

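```bash
cat > h.py <<'E'
import cv2,numpy as np
from workcell import telemetry, camera, camera_params
def ray(p,uv):
    K=np.array([[p['fx'],0,p['cx']],[0,p['fy'],p['cy']],[0,0,1]])
    n=cv2.undistortPoints(np.array([[uv]],float),K,np.array(p['D']))[0,0]
    return np.array(p['orientation'])@np.array([n[0],-n[1],-1.])
def toz(p,uv,z):
    d=ray(p,uv);o=np.array(p['origin']);return o+d*(z-o[2])/d[2]
def proj(p,X):
    K=np.array([[p['fx'],0,p['cx']],[0,p['fy'],p['cy']],[0,0,1]])
    c=np.array(p['orientation']).T@(np.array(X,float)-p['origin']);c=c*[1,-1,-1]
    return cv2.projectPoints(c.reshape(1,1,3),np.zeros(3),np.zeros(3),K,np.array(p['D']))[0].ravel()
def blobs(mask,amin=20):
    n,l,st,c=cv2.connectedComponentsWithStats(mask.astype(np.uint8))
    return [(st[i].tolist(),c[i].round(2).tolist()) for i in range(1,n) if st[i][4]>=amin]
E
python3 - <<'E'
from h import *
im=cv2.imread('pics/top0.png');p=camera_params('top')
cr=im[180:330,190:390];cv2.imwrite('pics/topcrop.png',cv2.resize(cr,None,fx=4,fy=4,interpolation=cv2.INTER_CUBIC))
hsv=cv2.cvtColor(im,cv2.COLOR_BGR2HSV)
roi=np.zeros(im.shape[:2],bool);roi[185:305,195:345]=1
H,S,V=[hsv[:,:,i].astype(int) for i in range(3)]
print('blue',blobs((H>100)&(H<130)&(S>120)&roi))
print('dark',blobs((V<60)&roi,5))
print('red',blobs(((H<6)|(H>174))&(S>150)&roi,5))
print('brass',blobs((H>=10)&(H<35)&(S>90)&roi,5))
E
```

```text
blue [([291, 235, 19, 19, 277], [300.24, 244.4])]
dark [([313, 185, 17, 12, 176], [321.37, 189.99]), ([340, 186, 3, 4, 5], [340.6, 187.8]), ([236, 197, 11, 10, 85], [240.82, 201.24]), ([325, 220, 3, 3, 6], [326.17, 220.83]), ([233, 238, 25, 24, 475], [245.12, 249.57]), ([329, 287, 3, 3, 6], [330.17, 287.83]), ([215, 293, 3, 2, 6], [216.0, 293.5])]
red [([259, 198, 11, 10, 82], [264.17, 202.5]), ([211, 269, 6, 4, 15], [213.6, 270.33])]
brass [([212, 267, 31, 14, 183], [228.22, 273.77])]
```

View pics/topcrop.png

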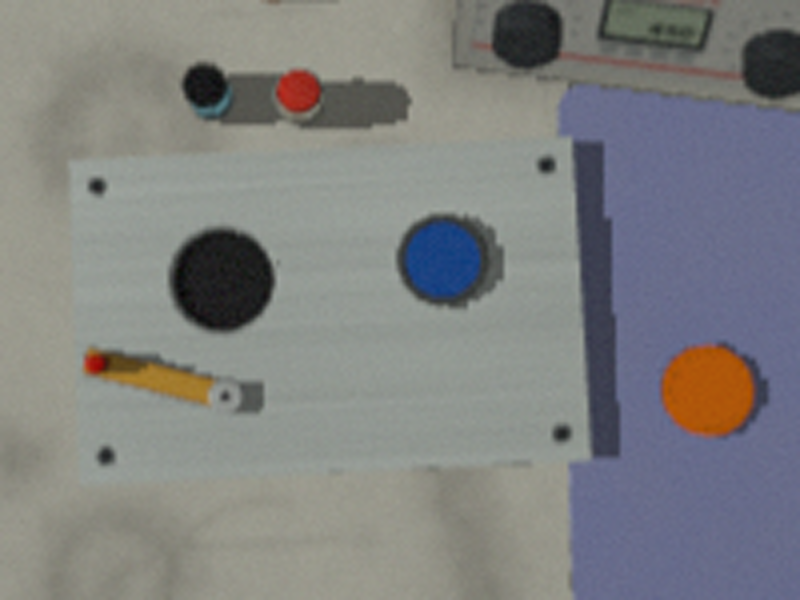

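```bash
python3 - <<'E'
from h import *
p=camera_params('top');im=cv2.imread('pics/top0.png')
g=cv2.cvtColor(im,cv2.COLOR_BGR2GRAY).astype(float)
pts=[]
for u,v in [(214.3,226.5),(326.5,221),(330.4,288),(216.4,294)]:
    u0,v0=int(round(u)),int(round(v));w=g[v0-4:v0+5,u0-4:u0+5];W=np.clip(np.median(w)-15-w,0,None)
    yy,xx=np.mgrid[v0-4:v0+5,u0-4:u0+5];uv=((W*xx).sum()/W.sum(),(W*yy).sum()/W.sum());pts.append(toz(p,uv,.02));print(uv)
pts=np.array(pts);print(pts.round(4))
c=pts.mean(0)
yv=(pts[0]-pts[1]+pts[3]-pts[2])[:2];xv=(pts[0]-pts[3]+pts[1]-pts[2])[:2]
a=np.arctan2(-yv[0],yv[1]);b=np.arctan2(xv[1],xv[0]);print('yaw',a,b,'c',c,np.linalg.norm(yv)/2,np.linalg.norm(xv)/2)
th=(a*.65+b*.35);R=np.array([[np.cos(th),-np.sin(th)],[np.sin(th),np.cos(th)]])
rec_s=c[:2]+R@[.015,.045];print('rec from screws',rec_s)
# recess: blue rim/dark; mouth z .02
print('rec img(mouth/floor)',toz(p,(245.12,249.57),.02),toz(p,(245.12,249.57),.011))
f=toz(p,(300.24,244.4),.029);print('filter',f,'holder',R.T@(f[:2]-c[:2]))
piv=c[:2]+R@[-.035,.045];post=toz(p,(213.6,270.33),.046);d=R.T@(post[:2]-piv);print('piv',piv,'post',post,d,np.linalg.norm(d),'ang',np.arctan2(d[0],d[1]))
for n,uv in [('vb',(240.8,201.2)),('vr',(264.2,202.5))]:
    v=toz(p,uv,.048);print(n,v,R.T@(v[:2]-c[:2]))
print(R@[1,0])
E
```

```text
(np.float64(213.85308056872037), np.float64(226.09668246445497))
(np.float64(326.1863592699328), np.float64(220.80403458213257))
(np.float64(330.028328611898), np.float64(287.918791312559))
(np.float64(216.06373008434863), np.float64(293.53420805998127))
[[0.534  0.2656 0.02  ]
 [0.5462 0.0698 0.02  ]
 [0.4304 0.0626 0.02  ]
 [0.4179 0.2583 0.02  ]]
yaw 0.06303300757440104 0.0626462321878175 c [0.48212449 0.16405774 0.02      ] 0.1961773132289284 0.11618812066247967
rec from screws [0.4942663 0.2099116]
rec img(mouth/floor) [0.49392541 0.21020829 0.02      ] [0.49426578 0.21083607 0.011     ]
filter [0.50389592 0.11495804 0.029     ] holder [ 0.01864216 -0.05037107]
piv [0.44436517 0.20676879] post [0.45746988 0.2603592  0.046     ] [0.01644728 0.05266072] 0.05516942062156319 ang 0.3027258054246604
vb [0.57477277 0.21749065 0.048     ] [0.09582367 0.04750374]
vr [0.57316227 0.17769922 0.048     ] [0.09171521 0.00789221]
[0.9980226  0.06285617]
```

Candidates for the filter: the blue disc with dark ring on the deck (300,244), the orange disc on the mat (367,278), the green ring (495,251), the blue cap in the teal rack (537,299) and the empty black recess (245,250). The crop confirms that the meant one is (300,244): blue face, dark ring, on the -y half. The vials are black (241,201) and red (264,202). The post is at (214,270), with the clip at about 0.30 rad.

Next I move above the spot behind the filter, with the jaws across the push direction.

Emit:
jog_arm(
  targets=[
    {"tx": 0.0174,"ty": -0.0212,"tz": 0,"az": 5.69,"fingers": 0.3},
    {"tx": 0.0174,"ty": -0.0212,"az": 5.69,"fingers": 0.3},
    {"tx": 0.0174,"ty": -0.0212,"az": 5.69,"fingers": 0.3},
    {"tx": 0.0174,"ty": -0.0212,"az": 5.69,"fingers": 0.3},
    {"tx": 0.0174,"ty": -0.0212,"az": 5.69,"fingers": 0.3},
    {"tx": 0.0174,"ty": -0.0212,"az": 5.69,"fingers": 0.3},
    {"tx": 0.0174,"ty": -0.0212,"az": 5.69,"fingers": 0.3},
    {"tx": 0.0174,"ty": -0.0212,"az": 5.69,"fingers": 0.3},
    {"tx": 0.0174,"ty": -0.0212,"az": 5.69,"fingers": 0.3},
    {"tx": 0.0174,"ty": -0.0212,"az": 5.69,"fingers": 0.3},
  ],
)

```text
invalid input at $.targets[0]: expected keys tx, ty, tz, ax, ay, az, fingers
```

Emit:
jog_arm(
  targets=[
    {"tx": 0.0174,"ty": -0.0212,"az": 5.69},
    {"tx": 0.0174,"ty": -0.0212,"az": 5.69},
    {"tx": 0.0174,"ty": -0.0212,"az": 5.69},
    {"tx": 0.0174,"ty": -0.0212,"az": 5.69},
    {"tx": 0.0174,"ty": -0.0212,"az": 5.69},
    {"tx": 0.0174,"ty": -0.0212,"az": 5.69},
    {"tx": 0.0174,"ty": -0.0212,"az": 5.69},
    {"tx": 0.0174,"ty": -0.0212,"az": 5.69},
    {"tx": 0.0174,"ty": -0.0212,"az": 5.69},
    {"tx": 0.0174,"ty": -0.0212,"az": 5.69},
  ],
)

```text
invalid input at $.targets[0]: expected keys tx, ty, tz, ax, ay, az, fingers
```

```bash
python3 - <<'E'
from h import *
p=camera_params('wrist');im=camera('wrist');cv2.imwrite('pics/w1.png',im[:,:,::-1])
s=telemetry.observe();print(s['clock'],s['tool_pos'],s['tcp_rot'],s['gripper_width'],s['wrist_force'],s['q'],p['origin'])
E
```

```text
0.15 [0.1609798  0.49952966 0.25595766] [[-9.51789733e-01  3.06751026e-01 -3.33845249e-04]
 [ 3.06751191e-01  9.51789480e-01 -7.01650002e-04]
 [ 1.02518538e-04 -7.70230696e-04 -9.99999698e-01]] 0.9975594384502692 [ 0.31802088  0.19897497 -0.09887278] [ 1.10370977e+00  2.63421434e-01 -4.87191282e-02  1.25943258e+00
 -1.78586887e-05  1.41548752e+00] [0.083927   0.52451796 0.37266717]
```

View pics/w1.png

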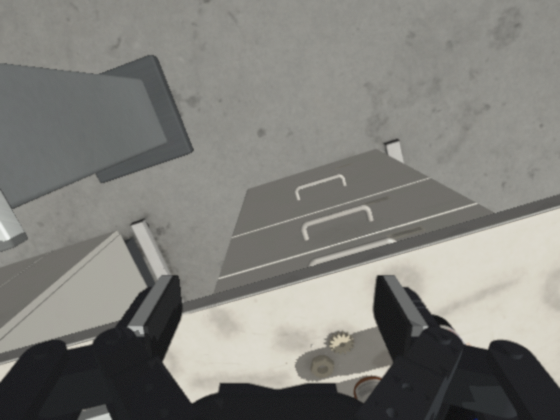

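All seven keys are required in each row, so I'm resending with them filled in.

Emit:
jog_arm(
  targets=[
    {"tx": 0.0174,"ty": -0.0212,"tz": 0,"ax": 0,"ay": 0,"az": 5.69,"fingers": 0.3},
    {"tx": 0.0174,"ty": -0.0212,"tz": 0,"ax": 0,"ay": 0,"az": 5.69,"fingers": 0.3},
    {"tx": 0.0174,"ty": -0.0212,"tz": 0,"ax": 0,"ay": 0,"az": 5.69,"fingers": 0.3},
    {"tx": 0.0174,"ty": -0.0212,"tz": 0,"ax": 0,"ay": 0,"az": 5.69,"fingers": 0.3},
    {"tx": 0.0174,"ty": -0.0212,"tz": 0,"ax": 0,"ay": 0,"az": 5.69,"fingers": 0.3},
    {"tx": 0.0174,"ty": -0.0212,"tz": 0,"ax": 0,"ay": 0,"az": 5.69,"fingers": 0.3},
    {"tx": 0.0174,"ty": -0.0212,"tz": 0,"ax": 0,"ay": 0,"az": 5.69,"fingers": 0.3},
    {"tx": 0.0174,"ty": -0.0212,"tz": 0,"ax": 0,"ay": 0,"az": 5.69,"fingers": 0.3},
    {"tx": 0.0174,"ty": -0.0212,"tz": 0,"ax": 0,"ay": 0,"az": 5.69,"fingers": 0.3},
    {"tx": 0.0174,"ty": -0.0212,"tz": 0,"ax": 0,"ay": 0,"az": 5.69,"fingers": 0.3},
  ],
)

```text
clock: 0.98
tool_pos: [0.3356, 0.2865, 0.2562]
tcp_rot: [[-0.774, -0.634, -0.0], [-0.634, 0.774, -0.0], [0.0, 0.0, -1.0]]
wrist_force: [0.5, -0.1, -0.4]
gripper_width: 0.298
```

Emit:
jog_arm(
  targets=[
    {"tx": 0.0174,"ty": -0.0212,"tz": 0,"ax": 0,"ay": 0,"az": 5.69,"fingers": 0.3},
    {"tx": 0.0174,"ty": -0.0212,"tz": 0,"ax": 0,"ay": 0,"az": 5.69,"fingers": 0.3},
    {"tx": 0.0174,"ty": -0.0212,"tz": 0,"ax": 0,"ay": 0,"az": 5.69,"fingers": 0.3},
    {"tx": 0.0174,"ty": -0.0212,"tz": 0,"ax": 0,"ay": 0,"az": 5.69,"fingers": 0.3},
    {"tx": 0.0174,"ty": -0.0212,"tz": 0,"ax": 0,"ay": 0,"az": 5.69,"fingers": 0.3},
    {"tx": 0.0174,"ty": -0.0212,"tz": 0,"ax": 0,"ay": 0,"az": 5.69,"fingers": 0.3},
    {"tx": 0.0174,"ty": -0.0212,"tz": 0,"ax": 0,"ay": 0,"az": 5.69,"fingers": 0.3},
    {"tx": 0.0174,"ty": -0.0212,"tz": 0,"ax": 0,"ay": 0,"az": 5.69,"fingers": 0.3},
    {"tx": 0.0174,"ty": -0.0212,"tz": 0,"ax": 0,"ay": 0,"az": 5.69,"fingers": 0.3},
    {"tx": 0.0174,"ty": -0.0212,"tz": 0,"ax": 0,"ay": 0,"az": 5.69,"fingers": 0.3},
  ],
)

```text
clock: 1.82
tool_pos: [0.5097, 0.0744, 0.2561]
tcp_rot: [[0.108, -0.994, -0.0], [-0.994, -0.108, 0.0], [-0.0, 0.0, -1.0]]
wrist_force: [0.4, 0.5, 0.5]
gripper_width: 0.3
```

```bash
python3 - <<'E'
from h import *
p=camera_params('wrist');im=camera('wrist');cv2.imwrite('pics/w2.png',im[:,:,::-1])
s=telemetry.observe();print(s['clock'],s['tool_pos'],s['tcp_rot'],s['gripper_width'],s['wrist_force'],s['q'],p)
E
```

```text
1.8667 [0.51242266 0.0715447  0.25566385] [[ 1.15888782e-01 -9.93262051e-01  5.37068120e-04]
 [-9.93261419e-01 -1.15889351e-01 -1.18832611e-03]
 [ 1.24255971e-03 -3.95735377e-04 -9.99999150e-01]] 0.3038571612249824 [-0.39656387 -3.94382079 -1.65018165] [-1.82677394e-02  2.49911831e-01 -6.84601697e-02  1.25186564e+00
 -1.17831764e-03 -1.70521450e+00] {'fx': 337.89936970908593, 'fy': 337.89936970908593, 'cx': 277.28553280532765, 'cy': 209.58076888557392, 'D': array([-0.03003493,  0.        ,  0.        ,  0.        ,  0.        ]), 'origin': array([ 0.51972697, -0.00756582,  0.37290028]), 'orientation': array([[-9.94049119e-01,  1.03386352e-01,  3.43163470e-02],
       [-1.08931984e-01, -9.42228328e-01, -3.16764268e-01],
       [-4.15268041e-04, -3.18617389e-01,  9.47883319e-01]])}
```

View pics/w2.png

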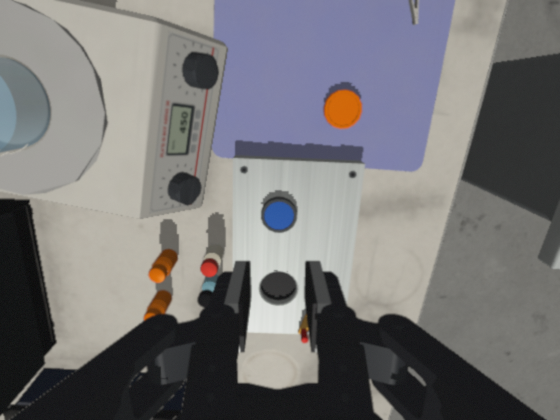

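The wrist view shows the blue filter at (278,213), the recess at (278,288) between the fingers, and the post at (304,338). I'll settle and lower a bit, then re-measure.

Emit:
jog_arm(
  targets=[
    {"tx": 0,"ty": 0,"tz": -0.03,"ax": 0,"ay": 0,"az": 0,"fingers": 0.3},
    {"tx": 0,"ty": 0,"tz": -0.03,"ax": 0,"ay": 0,"az": 0,"fingers": 0.3},
    {"tx": 0,"ty": 0,"tz": -0.03,"ax": 0,"ay": 0,"az": 0,"fingers": 0.3},
    {"tx": 0,"ty": 0,"tz": -0.02,"ax": 0,"ay": 0,"az": 0,"fingers": 0.3},
    {"tx": 0,"ty": 0,"tz": -0.01,"ax": 0,"ay": 0,"az": 0,"fingers": 0.3},
    {"tx": 0,"ty": 0,"tz": 0,"ax": 0,"ay": 0,"az": 0,"fingers": 0.3},
    {"tx": 0,"ty": 0,"tz": 0,"ax": 0,"ay": 0,"az": 0,"fingers": 0.3},
    {"tx": 0,"ty": 0,"tz": 0,"ax": 0,"ay": 0,"az": 0,"fingers": 0.3},
  ],
)

```text
clock: 2.53
tool_pos: [0.5095, 0.0757, 0.1371]
tcp_rot: [[0.103, -0.995, 0.001], [-0.995, -0.103, -0.0], [0.0, -0.001, -1.0]]
wrist_force: [-1.0, 0.4, 0.2]
gripper_width: 0.301
```

```bash
python3 - <<'E'
from h import *
s=telemetry.observe();p=camera_params('wrist');im=camera('wrist')[:,:,::-1].copy();cv2.imwrite('pics/w3.png',im)
print(s['clock'],s['tool_pos'],s['tcp_rot'][0],s['gripper_width'],s['wrist_force'])
hsv=cv2.cvtColor(im,cv2.COLOR_BGR2HSV);H,S,V=[hsv[:,:,i].astype(int) for i in range(3)]
for st,c in blobs((H>100)&(H<130)&(S>140),100): print(st,c,toz(p,c,.029))
print(proj(p,[.4941,.2101,.02]),proj(p,[.5079,.0762,.085]))
E
```

```text
2.5333 [0.50947899 0.07572036 0.13709007] [ 1.03415502e-01 -9.94637774e-01  9.66019942e-04] 0.3013446600594944 [-0.96563335  0.41159724  0.22271153]
[259, 249, 42, 37, 1242] [279.54, 266.85] [0.5051705  0.11346611 0.029     ]
[280.32776559 361.87394029] [282.264314  255.0194601]
```

View pics/w3.png

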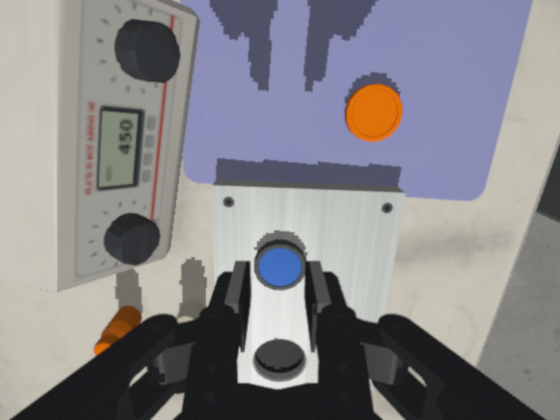

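The wrist puts the filter at (0.505,0.1135), agreeing with the top view within 2 mm. I lower behind it, slowly at the end, to feel for the deck.

Emit:
jog_arm(
  targets=[
    {"tx": -0.001,"ty": 0,"tz": -0.03,"ax": 0,"ay": 0,"az": 0,"fingers": 0.3},
    {"tx": 0,"ty": 0,"tz": -0.03,"ax": 0,"ay": 0,"az": 0,"fingers": 0.3},
    {"tx": 0,"ty": 0,"tz": -0.018,"ax": 0,"ay": 0,"az": 0,"fingers": 0.3},
    {"tx": 0,"ty": 0,"tz": -0.005,"ax": 0,"ay": 0,"az": 0,"fingers": 0.3},
    {"tx": 0,"ty": 0,"tz": 0,"ax": 0,"ay": 0,"az": 0,"fingers": 0.3},
    {"tx": 0,"ty": 0,"tz": 0,"ax": 0,"ay": 0,"az": 0,"fingers": 0.3},
    {"tx": 0,"ty": 0,"tz": 0,"ax": 0,"ay": 0,"az": 0,"fingers": 0.3},
  ],
)

```text
clock: 3.17
tool_pos: [0.5091, 0.0757, 0.0548]
tcp_rot: [[0.103, -0.995, 0.002], [-0.995, -0.103, -0.0], [0.0, -0.002, -1.0]]
wrist_force: [-0.2, 0.9, 0.5]
gripper_width: 0.303
```

Emit:
jog_arm(
  targets=[
    {"tx": 0,"ty": 0,"tz": -0.001,"ax": 0,"ay": 0,"az": 0,"fingers": 0.3},
    {"tx": 0,"ty": 0,"tz": -0.001,"ax": 0,"ay": 0,"az": 0,"fingers": 0.3},
    {"tx": 0,"ty": 0,"tz": 0,"ax": 0,"ay": 0,"az": 0,"fingers": 0.3},
    {"tx": 0,"ty": 0,"tz": 0,"ax": 0,"ay": 0,"az": 0,"fingers": 0.3},
  ],
)

```text
clock: 3.5
tool_pos: [0.5082, 0.0757, 0.0515]
tcp_rot: [[0.103, -0.995, 0.0], [-0.995, -0.103, -0.0], [0.0, -0.0, -1.0]]
wrist_force: [-0.3, 0.1, -0.0]
gripper_width: 0.3
```

```bash
python3 - <<'E'
from h import *
s=telemetry.observe();im=camera('scene')[:,:,::-1].copy();cv2.imwrite('pics/s4.png',cv2.resize(im[180:330,210:410],None,fx=4,fy=4,interpolation=cv2.INTER_CUBIC))
print(s['clock'],s['tool_pos'],s['gripper_width'],s['wrist_force'])
E
```

```text
3.5 [0.50816045 0.07570623 0.05150516] 0.30033251837002534 [-0.30368341  0.10701863 -0.00365749]
```

View pics/s4.png

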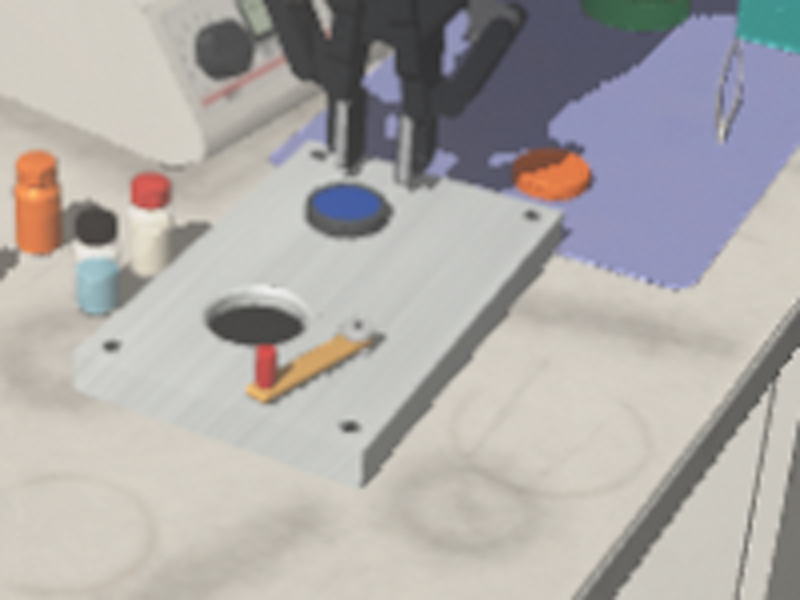

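Fingertips stand behind the filter in the view, about 5 mm above the deck, and there is no contact yet. I continue in 1 mm steps.

Emit:
jog_arm(
  targets=[
    {"tx": 0,"ty": 0,"tz": -0.001,"ax": 0,"ay": 0,"az": 0,"fingers": 0.3},
    {"tx": 0,"ty": 0,"tz": -0.001,"ax": 0,"ay": 0,"az": 0,"fingers": 0.3},
    {"tx": 0,"ty": 0,"tz": 0,"ax": 0,"ay": 0,"az": 0,"fingers": 0.3},
    {"tx": 0,"ty": 0,"tz": 0,"ax": 0,"ay": 0,"az": 0,"fingers": 0.3},
  ],
)

```text
clock: 3.88
tool_pos: [0.508, 0.0757, 0.0492]
tcp_rot: [[0.103, -0.995, -0.0], [-0.995, -0.103, 0.0], [-0.0, 0.0, -1.0]]
wrist_force: [0.8, -0.6, 0.3]
gripper_width: 0.299
```

Emit:
jog_arm(
  targets=[
    {"tx": 0,"ty": 0,"tz": -0.001,"ax": 0,"ay": 0,"az": 0,"fingers": 0.3},
    {"tx": 0,"ty": 0,"tz": 0,"ax": 0,"ay": 0,"az": 0,"fingers": 0.3},
    {"tx": 0,"ty": 0,"tz": 0,"ax": 0,"ay": 0,"az": 0,"fingers": 0.3},
  ],
)

```text
clock: 4.13
tool_pos: [0.508, 0.0757, 0.0482]
tcp_rot: [[0.103, -0.995, -0.0], [-0.995, -0.103, 0.0], [-0.0, 0.0, -1.0]]
wrist_force: [-0.6, 0.7, -0.0]
gripper_width: 0.296
```

```bash
python3 - <<'E'
from h import *
s=telemetry.observe();im=camera('scene')[:,:,::-1].copy();cv2.imwrite('pics/s5.png',cv2.resize(im[180:260,270:350],None,fx=7,fy=7,interpolation=cv2.INTER_CUBIC))
print(s['clock'],s['tool_pos'],s['gripper_width'],s['wrist_force'])
E
```

```text
4.1333 [0.5080003  0.07570204 0.04822488] 0.2959711535215371 [-0.62839942  0.67773432 -0.01786328]
```

View pics/s5.png

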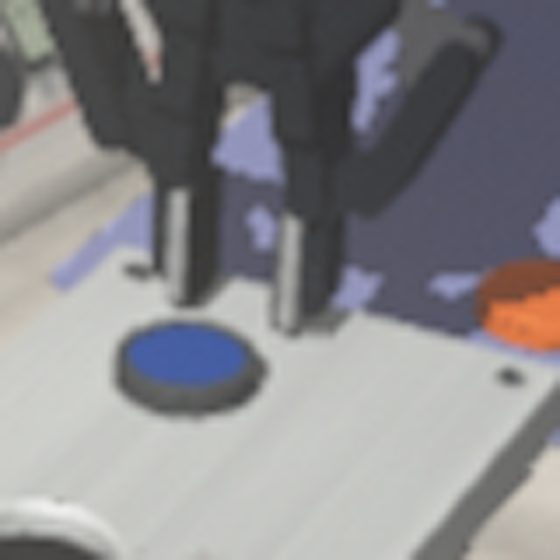

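Emit:
jog_arm(
  targets=[
    {"tx": 0,"ty": 0,"tz": -0.001,"ax": 0,"ay": 0,"az": 0,"fingers": 0.3},
    {"tx": -0.0003,"ty": 0.003,"tz": 0,"ax": 0,"ay": 0,"az": 0,"fingers": 0.3},
    {"tx": -0.0004,"ty": 0.004,"tz": 0,"ax": 0,"ay": 0,"az": 0,"fingers": 0.3},
    {"tx": -0.0004,"ty": 0.004,"tz": 0,"ax": 0,"ay": 0,"az": 0,"fingers": 0.3},
    {"tx": -0.0006,"ty": 0.006,"tz": 0,"ax": 0,"ay": 0,"az": 0,"fingers": 0.3},
    {"tx": -0.0006,"ty": 0.006,"tz": 0,"ax": 0,"ay": 0,"az": 0,"fingers": 0.3},
    {"tx": -0.0006,"ty": 0.006,"tz": 0,"ax": 0,"ay": 0,"az": 0,"fingers": 0.3},
    {"tx": -0.0006,"ty": 0.006,"tz": 0,"ax": 0,"ay": 0,"az": 0,"fingers": 0.3},
    {"tx": -0.0004,"ty": 0.004,"tz": 0,"ax": 0,"ay": 0,"az": 0,"fingers": 0.3},
    {"tx": 0,"ty": 0,"tz": 0,"ax": 0,"ay": 0,"az": 0,"fingers": 0.3},
  ],
)

```text
clock: 5.02
tool_pos: [0.504, 0.1156, 0.0473]
tcp_rot: [[0.104, -0.995, -0.0], [-0.995, -0.104, 0.0], [-0.0, 0.0, -1.0]]
wrist_force: [-0.5, 0.7, -0.3]
gripper_width: 0.299
```

```bash
cat > look.py <<'E'
import sys
from h import *
k=sys.argv[1]
s=telemetry.observe();p=camera_params('wrist');im=camera('wrist')[:,:,::-1].copy()
R=np.array(s['tcp_rot'])
print(s['clock'],s['tool_pos'].round(4),R[:,1].round(3),round(s['gripper_width'],3),s['wrist_force'].round(1))
hsv=cv2.cvtColor(im,cv2.COLOR_BGR2HSV);H,S,V=[hsv[:,:,i].astype(int) for i in range(3)]
for st,c in blobs((H>100)&(H<130)&(S>140),150):
    for z in (.029,.020):
        X=toz(p,c,z);d=R.T@(X-s['tool_pos']);print(st,c,X.round(4),'tool',d.round(4))
print('rec px',proj(p,[.4941,.2101,.02]))
cv2.imwrite(f'pics/w{k}.png',im)
im=camera('scene')[:,:,::-1];cv2.imwrite(f'pics/s{k}.png',cv2.resize(im[170:320,210:410],None,fx=3,fy=3,interpolation=cv2.INTER_CUBIC))
E
python3 look.py 6
```

```text
5.0167 [0.504  0.1156 0.0473] [-0.995 -0.104  0.   ] 0.299 [-0.5  0.7 -0.3]
[246, 305, 64, 53, 2710] [277.39, 331.05] [0.5025 0.1401 0.029 ] tool [-0.0245 -0.0011  0.0183]
[246, 305, 64, 53, 2710] [277.39, 331.05] [0.5018 0.1472 0.02  ] tool [-0.0317 -0.0011  0.0273]
rec px [279.12280565 421.262546  ]
```

View pics/w6.png

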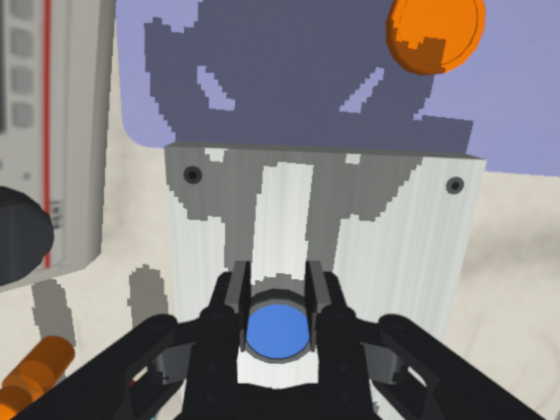

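View pics/s6.png

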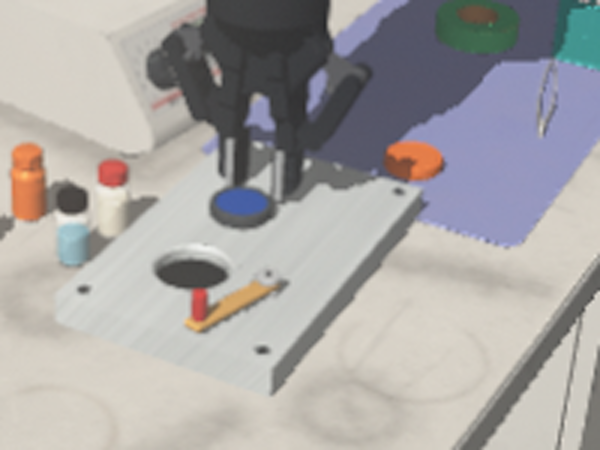

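The filter is nested symmetrically between the two tips at (277,331), straight on course. I keep pushing.

Emit:
jog_arm(
  targets=[
    {"tx": -0.0004,"ty": 0.004,"tz": 0,"ax": 0,"ay": 0,"az": 0,"fingers": 0.3},
    {"tx": -0.0005,"ty": 0.005,"tz": 0,"ax": 0,"ay": 0,"az": 0,"fingers": 0.3},
    {"tx": -0.0005,"ty": 0.005,"tz": 0,"ax": 0,"ay": 0,"az": 0,"fingers": 0.3},
    {"tx": -0.0005,"ty": 0.005,"tz": 0,"ax": 0,"ay": 0,"az": 0,"fingers": 0.3},
    {"tx": -0.0005,"ty": 0.005,"tz": 0,"ax": 0,"ay": 0,"az": 0,"fingers": 0.3},
    {"tx": -0.0005,"ty": 0.005,"tz": 0,"ax": 0,"ay": 0,"az": 0,"fingers": 0.3},
    {"tx": -0.0005,"ty": 0.005,"tz": 0,"ax": 0,"ay": 0,"az": 0,"fingers": 0.3},
    {"tx": -0.0004,"ty": 0.004,"tz": 0,"ax": 0,"ay": 0,"az": 0,"fingers": 0.3},
    {"tx": -0.0002,"ty": 0.002,"tz": 0,"ax": 0,"ay": 0,"az": 0,"fingers": 0.3},
    {"tx": 0,"ty": 0,"tz": 0,"ax": 0,"ay": 0,"az": 0,"fingers": 0.3},
  ],
)

```text
clock: 5.95
tool_pos: [0.5001, 0.1551, 0.0473]
tcp_rot: [[0.104, -0.995, 0.0], [-0.995, -0.104, 0.0], [-0.0, -0.0, -1.0]]
wrist_force: [0.5, -0.6, 0.1]
gripper_width: 0.301
```

```bash
python3 look.py 7
```

```text
5.95 [0.5001 0.1551 0.0473] [-0.995 -0.104 -0.   ] 0.301 [ 0.5 -0.6  0.1]
[246, 305, 64, 53, 2713] [277.4, 330.83] [0.4986 0.1795 0.029 ] tool [-0.0244 -0.0011  0.0183]
[246, 305, 64, 53, 2713] [277.4, 330.83] [0.4979 0.1866 0.02  ] tool [-0.0315 -0.0011  0.0273]
rec px [279.78520938 367.29070024]
```

View pics/s7.png

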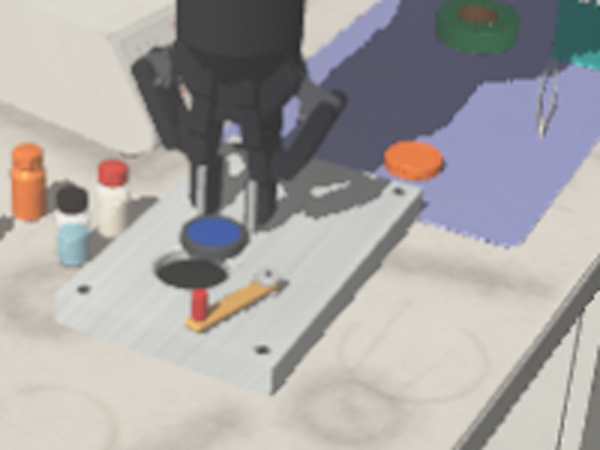

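The disc leads over the near rim at (213,235). I go on slowly.

Emit:
jog_arm(
  targets=[
    {"tx": -0.0002,"ty": 0.002,"tz": 0,"ax": 0,"ay": 0,"az": 0,"fingers": 0.3},
    {"tx": -0.0002,"ty": 0.002,"tz": 0,"ax": 0,"ay": 0,"az": 0,"fingers": 0.3},
    {"tx": -0.0002,"ty": 0.002,"tz": 0,"ax": 0,"ay": 0,"az": 0,"fingers": 0.3},
    {"tx": -0.0002,"ty": 0.002,"tz": 0,"ax": 0,"ay": 0,"az": 0,"fingers": 0.3},
    {"tx": -0.0002,"ty": 0.002,"tz": 0,"ax": 0,"ay": 0,"az": 0,"fingers": 0.3},
    {"tx": -0.0002,"ty": 0.002,"tz": 0,"ax": 0,"ay": 0,"az": 0,"fingers": 0.3},
    {"tx": -0.0002,"ty": 0.002,"tz": 0,"ax": 0,"ay": 0,"az": 0,"fingers": 0.3},
    {"tx": -0.0002,"ty": 0.002,"tz": 0,"ax": 0,"ay": 0,"az": 0,"fingers": 0.3},
    {"tx": -0.0002,"ty": 0.002,"tz": 0,"ax": 0,"ay": 0,"az": 0,"fingers": 0.3},
    {"tx": -0.0002,"ty": 0.002,"tz": 0,"ax": 0,"ay": 0,"az": 0,"fingers": 0.3},
  ],
)

```text
clock: 6.88
tool_pos: [0.4982, 0.1749, 0.0473]
tcp_rot: [[0.103, -0.995, 0.0], [-0.995, -0.103, -0.0], [0.0, -0.0, -1.0]]
wrist_force: [0.2, -1.1, 0.5]
gripper_width: 0.299
```

```bash
python3 look.py 8
```

```text
6.8833 [0.4982 0.1749 0.0473] [-0.995 -0.103 -0.   ] 0.299 [ 0.2 -1.1  0.5]
[246, 304, 64, 52, 2645] [277.39, 329.63] [0.4968 0.1986 0.029 ] tool [-0.0237 -0.001   0.0183]
[246, 304, 64, 52, 2645] [277.39, 329.63] [0.496  0.2056 0.02  ] tool [-0.0308 -0.001   0.0273]
rec px [280.20050143 337.0698201 ]
```

View pics/s8.png

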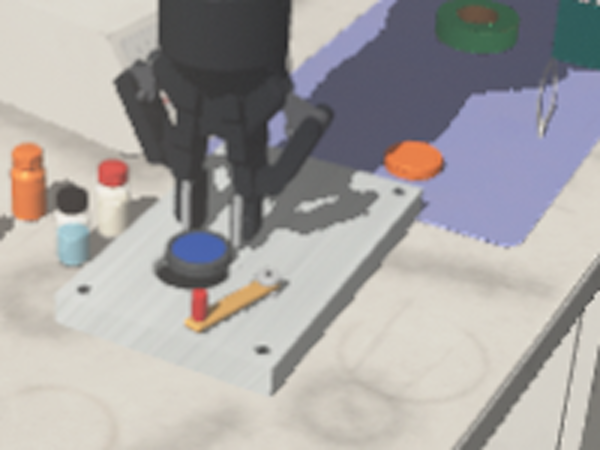

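View pics/w8.png

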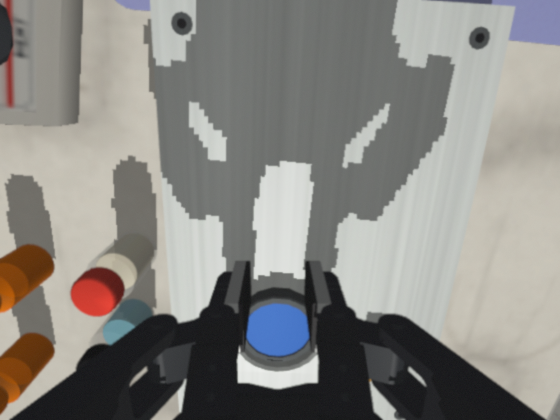

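The disc is now over the recess and starting to tilt. I push the last 9 mm or so in 1 mm rows.

Emit:
jog_arm(
  targets=[
    {"tx": -0.0001,"ty": 0.001,"tz": 0,"ax": 0,"ay": 0,"az": 0,"fingers": 0.3},
    {"tx": -0.0001,"ty": 0.001,"tz": 0,"ax": 0,"ay": 0,"az": 0,"fingers": 0.3},
    {"tx": -0.0001,"ty": 0.001,"tz": 0,"ax": 0,"ay": 0,"az": 0,"fingers": 0.3},
    {"tx": -0.0001,"ty": 0.001,"tz": 0,"ax": 0,"ay": 0,"az": 0,"fingers": 0.3},
    {"tx": -0.0001,"ty": 0.001,"tz": 0,"ax": 0,"ay": 0,"az": 0,"fingers": 0.3},
    {"tx": -0.0001,"ty": 0.001,"tz": 0,"ax": 0,"ay": 0,"az": 0,"fingers": 0.3},
    {"tx": -0.0001,"ty": 0.001,"tz": 0,"ax": 0,"ay": 0,"az": 0,"fingers": 0.3},
    {"tx": -0.0001,"ty": 0.001,"tz": 0,"ax": 0,"ay": 0,"az": 0,"fingers": 0.3},
    {"tx": 0,"ty": 0,"tz": 0,"ax": 0,"ay": 0,"az": 0,"fingers": 0.3},
  ],
)

```text
clock: 7.73
tool_pos: [0.4973, 0.1829, 0.0473]
tcp_rot: [[0.104, -0.995, 0.0], [-0.995, -0.104, 0.0], [-0.0, -0.0, -1.0]]
wrist_force: [-0.1, -0.7, 0.8]
gripper_width: 0.298
```

```bash
python3 look.py 9
```

```text
7.7333 [0.4973 0.1829 0.0473] [-0.995 -0.104 -0.   ] 0.298 [-0.1 -0.7  0.8]
[247, 292, 62, 52, 2471] [277.51, 317.46] [0.4966 0.1996 0.029 ] tool [-0.0167 -0.001   0.0183]
[247, 292, 62, 52, 2471] [277.51, 317.46] [0.4959 0.2062 0.02  ] tool [-0.0233 -0.001   0.0273]
rec px [280.28768866 324.14951925]
```

View pics/s9.png

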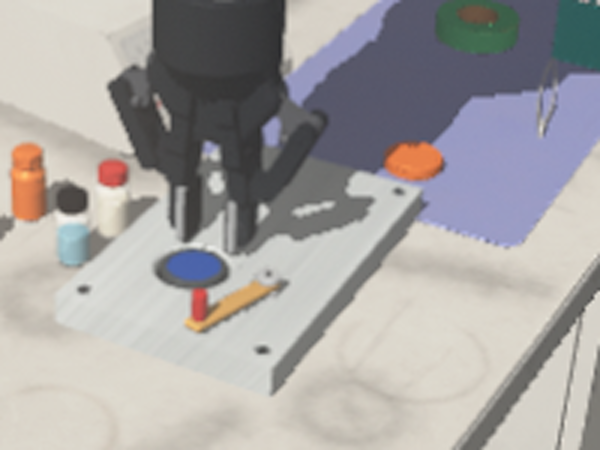

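View pics/w9.png

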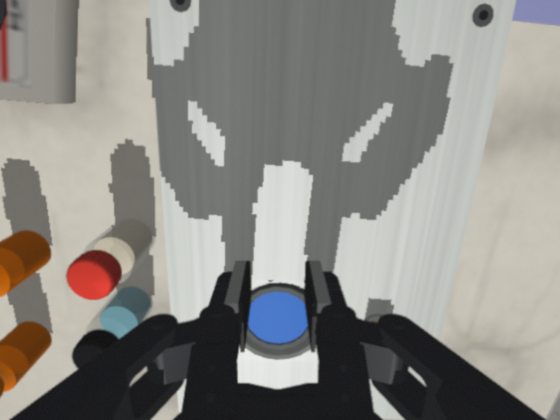

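The filter has dropped in and is seen flush at (193,267) in the scene crop. I rise, then move over the post while turning.

Emit:
jog_arm(
  targets=[
    {"tx": 0,"ty": -0.001,"tz": 0.01,"ax": 0,"ay": 0,"az": 0,"fingers": 0.3},
    {"tx": 0,"ty": 0,"tz": 0.03,"ax": 0,"ay": 0,"az": 0,"fingers": 0.3},
    {"tx": 0,"ty": 0.001,"tz": 0.03,"ax": 0,"ay": 0,"az": 0,"fingers": 0.3},
    {"tx": -0.0099,"ty": 0.0196,"tz": 0,"ax": 0,"ay": 0,"az": -4.9,"fingers": 0.23},
    {"tx": -0.0099,"ty": 0.0196,"tz": 0,"ax": 0,"ay": 0,"az": -4.9,"fingers": 0.23},
    {"tx": -0.0099,"ty": 0.0196,"tz": 0,"ax": 0,"ay": 0,"az": -4.9,"fingers": 0.23},
    {"tx": -0.0099,"ty": 0.0194,"tz": 0,"ax": 0,"ay": 0,"az": -4.9,"fingers": 0.23},
    {"tx": 0,"ty": 0,"tz": 0,"ax": 0,"ay": 0,"az": 0,"fingers": 0.23},
    {"tx": 0,"ty": 0,"tz": 0,"ax": 0,"ay": 0,"az": 0,"fingers": 0.23},
    {"tx": 0,"ty": 0,"tz": 0,"ax": 0,"ay": 0,"az": 0,"fingers": 0.23},
  ],
)

```text
clock: 8.67
tool_pos: [0.4579, 0.2606, 0.1173]
tcp_rot: [[-0.235, -0.972, 0.0], [-0.972, 0.235, -0.0], [0.0, -0.0, -1.0]]
wrist_force: [-0.0, 0.3, 0.3]
gripper_width: 0.231
```

```bash
python3 look.py 10; python3 - <<'E'
from h import *
im=camera('top')[:,:,::-1];cv2.imwrite('pics/t10.png',cv2.resize(im[180:330,190:390],None,fx=3,fy=3,interpolation=cv2.INTER_CUBIC))
p=camera_params('top')
hsv=cv2.cvtColor(im.copy(),cv2.COLOR_BGR2HSV);H,S,V=[hsv[:,:,i].astype(int) for i in range(3)]
roi=np.zeros(H.shape,bool);roi[185:305,195:345]=1
for st,c in blobs((H>100)&(H<130)&(S>120)&roi): print(st,c,toz(p,c,.02))
im=cv2.imread('pics/w10.png');hsv=cv2.cvtColor(im,cv2.COLOR_BGR2HSV);H,S,V=[hsv[:,:,i].astype(int) for i in range(3)]
print(blobs(((H<6)|(H>174))&(S>150),10))
E
```

```text
8.6667 [0.4579 0.2606 0.1173] [-0.972  0.235 -0.   ] 0.231 [-0.   0.3  0.3]
[178, 136, 50, 49, 1932] [202.52, 160.0] [0.4931 0.2057 0.029 ] tool [ 0.0451 -0.0471  0.0883]
[178, 136, 50, 49, 1932] [202.52, 160.0] [0.4954 0.2068 0.02  ] tool [ 0.0435 -0.0491  0.0973]
rec px [206.05372532 164.47180609]
[238, 240, 18, 19, 276] [246.63, 249.12] [0.49474341 0.20760683 0.02      ]
[([28, 135, 40, 33, 1006], [47.16, 150.77]), ([273, 224, 13, 21, 211], [278.92, 234.4])]
```

View pics/w10.png

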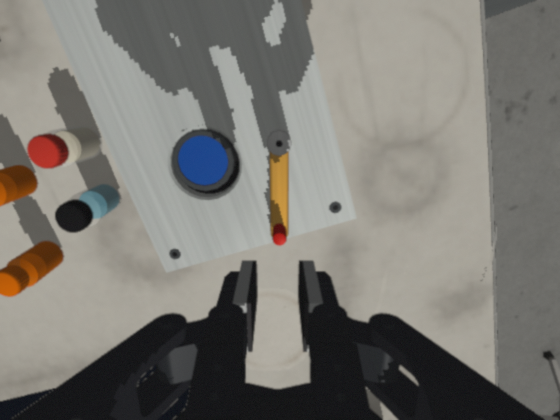

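View pics/t10.png

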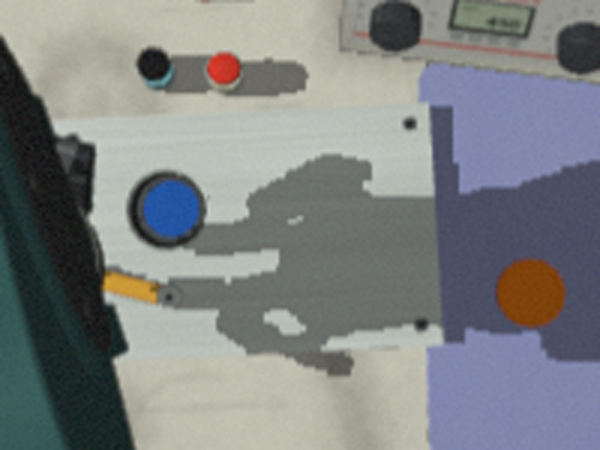

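View pics/s10.png

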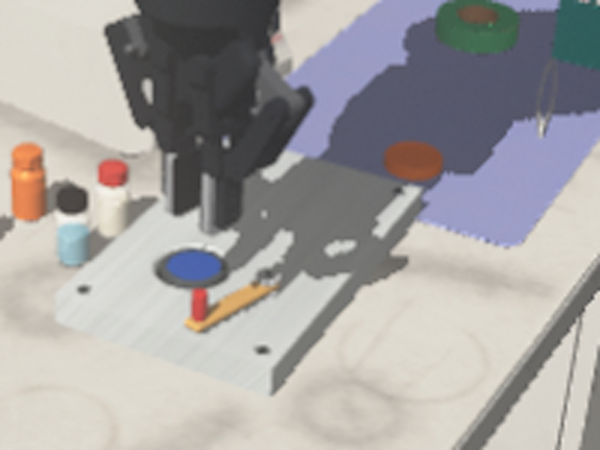

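```bash
python3 - <<'E'
from h import *
a=cv2.resize(cv2.imread('pics/w10.png')[110:215,140:280],None,fx=3.5,fy=3.5,interpolation=cv2.INTER_CUBIC)
im=camera('scene')[:,:,::-1]
b=cv2.resize(im[235:290,245:310],(435,368),interpolation=cv2.INTER_CUBIC)
h=max(a.shape[0],b.shape[0]);a=a[:368]
cv2.imwrite('pics/cmp11.png',cv2.resize(np.hstack([a[:, :],b]),(800,320)))
# post from wrist: two heights
p=camera_params('wrist');print('post',toz(p,(279.3,238),.046), toz(p,(279,231),.03))
E
```

```text
post [0.45799948 0.25946767 0.046     ] [0.45857838 0.26135766 0.03      ]
```

View pics/cmp11.png

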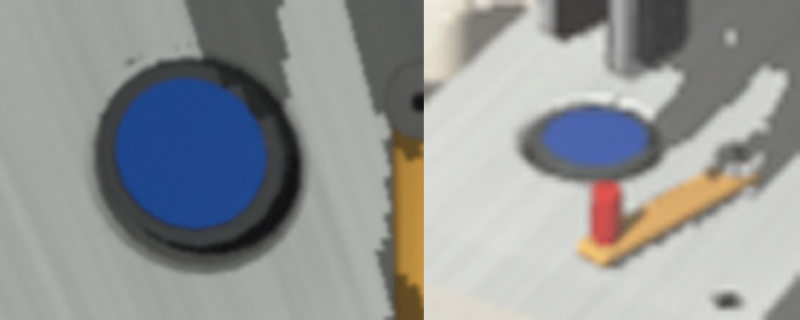

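The filter lies inside the recess with an even ring and flush shadow edges, touching the near wall (about 2.5 mm off centre, within tolerance). The post at (279,236) is centred between the jaws. I lower to straddle it.

Emit:
jog_arm(
  targets=[
    {"tx": -0.0003,"ty": 0.0003,"tz": -0.025,"ax": 0,"ay": 0,"az": 0,"fingers": 0.23},
    {"tx": 0,"ty": 0,"tz": -0.014,"ax": 0,"ay": 0,"az": 0,"fingers": 0.23},
    {"tx": 0,"ty": 0,"tz": -0.008,"ax": 0,"ay": 0,"az": 0,"fingers": 0.23},
    {"tx": 0,"ty": 0,"tz": -0.006,"ax": 0,"ay": 0,"az": 0,"fingers": 0.23},
    {"tx": 0,"ty": 0,"tz": -0.006,"ax": 0,"ay": 0,"az": 0,"fingers": 0.23},
    {"tx": 0,"ty": 0,"tz": 0,"ax": 0,"ay": 0,"az": 0,"fingers": 0.23},
    {"tx": 0,"ty": 0,"tz": 0,"ax": 0,"ay": 0,"az": 0,"fingers": 0.23},
  ],
)

```text
clock: 9.45
tool_pos: [0.4576, 0.2612, 0.0585]
tcp_rot: [[-0.236, -0.972, 0.0], [-0.972, 0.236, 0.0], [-0.0, -0.0, -1.0]]
wrist_force: [-0.0, -0.2, -0.2]
gripper_width: 0.228
```

```bash
python3 look.py 12
```

```text
9.45 [0.4576 0.2612 0.0585] [-0.972  0.236 -0.   ] 0.228 [-0.  -0.2 -0.2]
[143, 149, 67, 65, 3394] [175.59, 181.13] [0.492  0.2052 0.029 ] tool [ 0.0463 -0.0466  0.0295]
[143, 149, 67, 65, 3394] [175.59, 181.13] [0.4952 0.2067 0.02  ] tool [ 0.0441 -0.0494  0.0385]
rec px [180.20453639 187.41698604]
```

View pics/w12.png

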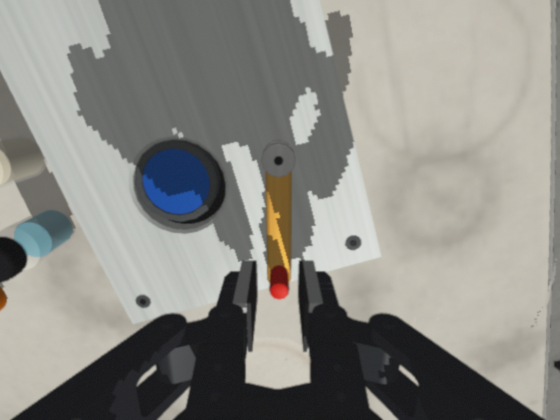

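View pics/s12.png

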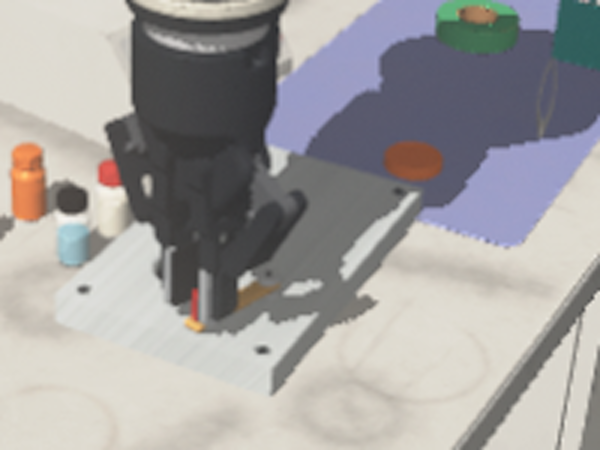

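The post is seen between the fingers at (279,290). I work out the arc.

```bash
python3 - <<'E'
import numpy as np
b=np.radians(76.4-5*np.arange(0,17));P=.056*np.c_[np.cos(b),np.sin(b)]
print((np.diff(P,axis=0)*1000).round(1))
E
```

```text
[[ 4.7 -1.4]
 [ 4.6 -1.8]
 [ 4.4 -2.1]
 [ 4.2 -2.5]
 [ 3.9 -2.9]
 [ 3.7 -3.2]
 [ 3.4 -3.5]
 [ 3.1 -3.8]
 [ 2.7 -4.1]
 [ 2.4 -4.3]
 [ 2.  -4.5]
 [ 1.6 -4.6]
 [ 1.2 -4.7]
 [ 0.8 -4.8]
 [ 0.3 -4.9]
 [-0.1 -4.9]]
```

Emit:
jog_arm(
  targets=[
    {"tx": 0,"ty": 0,"tz": 0,"ax": 0,"ay": 0,"az": 0,"fingers": 0.16},
    {"tx": 0,"ty": 0,"tz": 0,"ax": 0,"ay": 0,"az": 0,"fingers": 0.16},
    {"tx": 0.0047,"ty": -0.0014,"tz": 0,"ax": 0,"ay": 0,"az": -5,"fingers": 0.16},
    {"tx": 0.0046,"ty": -0.0018,"tz": 0,"ax": 0,"ay": 0,"az": -5,"fingers": 0.16},
    {"tx": 0.0044,"ty": -0.0021,"tz": 0,"ax": 0,"ay": 0,"az": -5,"fingers": 0.16},
    {"tx": 0.0042,"ty": -0.0025,"tz": 0,"ax": 0,"ay": 0,"az": -5,"fingers": 0.16},
    {"tx": 0.0039,"ty": -0.0029,"tz": 0,"ax": 0,"ay": 0,"az": -5,"fingers": 0.16},
    {"tx": 0.0037,"ty": -0.0032,"tz": 0,"ax": 0,"ay": 0,"az": -5,"fingers": 0.16},
    {"tx": 0,"ty": 0,"tz": 0,"ax": 0,"ay": 0,"az": 0,"fingers": 0.16},
  ],
)

```text
clock: 10.3
tool_pos: [0.4834, 0.247, 0.0584]
tcp_rot: [[-0.694, -0.72, 0.0], [-0.72, 0.694, 0.0], [-0.0, -0.0, -1.0]]
wrist_force: [-0.4, 0.1, 0.9]
gripper_width: 0.159
```

```bash
python3 look.py 13
```

```text
10.3 [0.4834 0.247  0.0584] [-0.72   0.694 -0.   ] 0.159 [-0.4  0.1  0.9]
[175, 196, 64, 60, 2985] [206.3, 225.55] [0.491  0.2057 0.029 ] tool [ 0.0244 -0.0341  0.0294]
[175, 196, 64, 60, 2985] [206.3, 225.55] [0.495  0.2068 0.02  ] tool [ 0.0209 -0.0362  0.0384]
rec px [212.36370592 228.88021569]
```

View pics/w13.png

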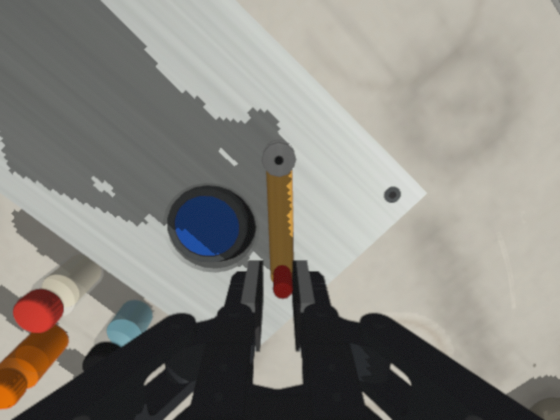

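The clip follows the fingers (about 0.8 rad), with the post at (283,283). I continue along the arc.

Emit:
jog_arm(
  targets=[
    {"tx": 0.0034,"ty": -0.0035,"tz": 0,"ax": 0,"ay": 0,"az": -5,"fingers": 0.16},
    {"tx": 0.0031,"ty": -0.0038,"tz": 0,"ax": 0,"ay": 0,"az": -5,"fingers": 0.16},
    {"tx": 0.0027,"ty": -0.0041,"tz": 0,"ax": 0,"ay": 0,"az": -5,"fingers": 0.16},
    {"tx": 0.0024,"ty": -0.0043,"tz": 0,"ax": 0,"ay": 0,"az": -5,"fingers": 0.16},
    {"tx": 0.002,"ty": -0.0045,"tz": 0,"ax": 0,"ay": 0,"az": -5,"fingers": 0.16},
    {"tx": 0.0016,"ty": -0.0046,"tz": 0,"ax": 0,"ay": 0,"az": -5,"fingers": 0.16},
    {"tx": 0.0012,"ty": -0.0047,"tz": 0,"ax": 0,"ay": 0,"az": -5,"fingers": 0.16},
    {"tx": 0.0008,"ty": -0.0048,"tz": 0,"ax": 0,"ay": 0,"az": -5,"fingers": 0.16},
    {"tx": 0,"ty": 0,"tz": 0,"ax": 0,"ay": 0,"az": 0,"fingers": 0.16},
  ],
)

```text
clock: 11.15
tool_pos: [0.5, 0.2127, 0.0584]
tcp_rot: [[-0.994, -0.109, 0.0], [-0.109, 0.994, 0.0], [-0.0, 0.0, -1.0]]
wrist_force: [0.1, 0.3, 0.3]
gripper_width: 0.161
```

Emit:
jog_arm(
  targets=[
    {"tx": 0.0002,"ty": -0.0025,"tz": 0,"ax": 0,"ay": 0,"az": -3,"fingers": 0.16},
    {"tx": 0,"ty": -0.001,"tz": 0,"ax": 0,"ay": 0,"az": 0,"fingers": 0.16},
    {"tx": 0,"ty": -0.001,"tz": 0,"ax": 0,"ay": 0,"az": 0,"fingers": 0.16},
    {"tx": 0,"ty": 0,"tz": 0,"ax": 0,"ay": 0,"az": 0,"fingers": 0.16},
  ],
)

```text
clock: 11.48
tool_pos: [0.5005, 0.2086, 0.0584]
tcp_rot: [[-0.998, -0.062, 0.0], [-0.062, 0.998, 0.0], [-0.0, 0.0, -1.0]]
wrist_force: [0.2, 1.1, -0.2]
gripper_width: 0.158
```

```bash
python3 look.py 14
```

```text
11.4833 [0.5005 0.2086 0.0584] [-0.062  0.998  0.   ] 0.158 [ 0.2  1.1 -0.2]
[246, 226, 24, 54, 776] [259.54, 249.16] [0.4892 0.1991 0.029 ] tool [ 0.0118 -0.0089  0.0294]
[246, 226, 24, 54, 776] [259.54, 249.16] [0.4935 0.1988 0.02  ] tool [ 0.0076 -0.0094  0.0384]
[296, 231, 12, 30, 268] [300.64, 247.59] [0.4872 0.2185 0.029 ] tool [0.0127 0.0107 0.0294]
[296, 231, 12, 30, 268] [300.64, 247.59] [0.4913 0.2195 0.02  ] tool [0.0084 0.0114 0.0384]
rec px [281.74693579 251.47283921]
```

View pics/w14.png

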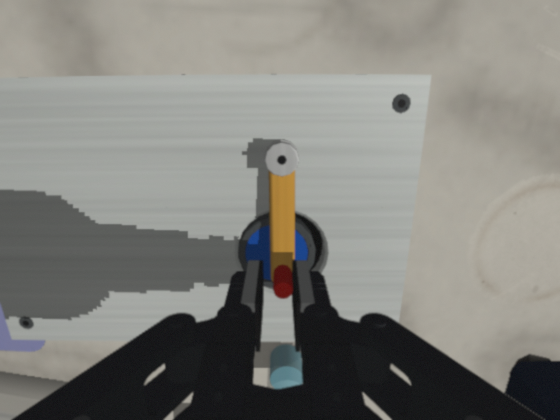

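The bar lies across the filter; the force is still small. I push on to feel the stop.

Emit:
jog_arm(
  targets=[
    {"tx": 0,"ty": -0.001,"tz": 0,"ax": 0,"ay": 0,"az": 0,"fingers": 0.16},
    {"tx": 0,"ty": -0.001,"tz": 0,"ax": 0,"ay": 0,"az": 0,"fingers": 0.16},
    {"tx": 0,"ty": 0,"tz": 0,"ax": 0,"ay": 0,"az": 0,"fingers": 0.16},
  ],
)

```text
clock: 11.83
tool_pos: [0.5006, 0.2074, 0.0584]
tcp_rot: [[-0.998, -0.06, 0.0], [-0.06, 0.998, 0.002], [-0.001, 0.002, -1.0]]
wrist_force: [0.9, 9.3, -0.5]
gripper_width: 0.162
```

Emit:
jog_arm(
  targets=[
    {"tx": 0,"ty": -0.001,"tz": 0,"ax": 0,"ay": 0,"az": 0,"fingers": 0.16},
    {"tx": 0,"ty": 0,"tz": 0,"ax": 0,"ay": 0,"az": 0,"fingers": 0.16},
    {"tx": 0,"ty": 0,"tz": 0,"ax": 0,"ay": 0,"az": 0,"fingers": 0.16},
  ],
)

```text
clock: 12.08
tool_pos: [0.5006, 0.207, 0.0585]
tcp_rot: [[-0.998, -0.06, 0.0], [-0.06, 0.998, 0.004], [-0.001, 0.004, -1.0]]
wrist_force: [-0.3, 13.0, 0.4]
gripper_width: 0.161
```

That is the stop: the force rose to 13 N with hardly any movement. I centre the gap on the post, open a little, rise and move clear.

Emit:
jog_arm(
  targets=[
    {"tx": 0,"ty": 0.003,"tz": 0,"ax": 0,"ay": 0,"az": 0,"fingers": 0.16},
    {"tx": 0,"ty": 0.001,"tz": 0,"ax": 0,"ay": 0,"az": 0,"fingers": 0.23},
    {"tx": 0,"ty": 0,"tz": 0,"ax": 0,"ay": 0,"az": 0,"fingers": 0.23},
    {"tx": 0,"ty": 0,"tz": 0,"ax": 0,"ay": 0,"az": 0,"fingers": 0.23},
    {"tx": 0,"ty": 0,"tz": 0.008,"ax": 0,"ay": 0,"az": 0,"fingers": 0.23},
    {"tx": 0,"ty": 0,"tz": 0.02,"ax": 0,"ay": 0,"az": 0,"fingers": 0.23},
    {"tx": 0,"ty": 0,"tz": 0.035,"ax": 0,"ay": 0,"az": 0,"fingers": 0.23},
    {"tx": 0,"ty": 0,"tz": 0.04,"ax": 0,"ay": 0,"az": 0,"fingers": 0.23},
    {"tx": 0,"ty": 0,"tz": 0.04,"ax": 0,"ay": 0,"az": 0,"fingers": 0.23},
  ],
)

```text
clock: 12.83
tool_pos: [0.4997, 0.2091, 0.2034]
tcp_rot: [[-0.998, -0.058, -0.001], [-0.058, 0.998, -0.0], [0.001, -0.0, -1.0]]
wrist_force: [1.7, 0.2, 0.4]
gripper_width: 0.229
```

Emit:
jog_arm(
  targets=[
    {"tx": -0.015,"ty": -0.03,"tz": 0.01,"ax": 0,"ay": 0,"az": 0,"fingers": 0.23},
    {"tx": -0.02,"ty": -0.03,"tz": 0.01,"ax": 0,"ay": 0,"az": 0,"fingers": 0.23},
    {"tx": -0.02,"ty": -0.03,"tz": 0.01,"ax": 0,"ay": 0,"az": 0,"fingers": 0.23},
    {"tx": -0.02,"ty": -0.03,"tz": 0,"ax": 0,"ay": 0,"az": 0,"fingers": 0.23},
    {"tx": -0.02,"ty": -0.03,"tz": 0,"ax": 0,"ay": 0,"az": 0,"fingers": 0.23},
    {"tx": -0.01,"ty": -0.03,"tz": 0,"ax": 0,"ay": 0,"az": 0,"fingers": 0.23},
    {"tx": 0,"ty": -0.03,"tz": 0,"ax": 0,"ay": 0,"az": 0,"fingers": 0.23},
    {"tx": 0,"ty": -0.02,"tz": 0,"ax": 0,"ay": 0,"az": 0,"fingers": 0.23},
    {"tx": 0,"ty": 0,"tz": 0,"ax": 0,"ay": 0,"az": 0,"fingers": 0.23},
    {"tx": 0,"ty": 0,"tz": 0,"ax": 0,"ay": 0,"az": 0,"fingers": 0.23},
  ],
)

```text
clock: 13.67
tool_pos: [0.3952, -0.0213, 0.2318]
tcp_rot: [[-0.998, -0.056, 0.0], [-0.056, 0.998, -0.0], [-0.0, -0.0, -1.0]]
wrist_force: [0.5, 1.5, -0.1]
gripper_width: 0.226
```

```bash
python3 look.py 15; python3 - <<'E'
from h import *
im=camera('top')[:,:,::-1].copy();cv2.imwrite('pics/t15.png',cv2.resize(im[180:330,190:390],None,fx=4,fy=4,interpolation=cv2.INTER_CUBIC))
p=camera_params('top')
hsv=cv2.cvtColor(im,cv2.COLOR_BGR2HSV);H,S,V=[hsv[:,:,i].astype(int) for i in range(3)]
roi=np.zeros(H.shape,bool);roi[185:305,195:345]=1
for n,m in [('blue',(H>100)&(H<130)&(S>120)),('dark',V<60),('red',((H<6)|(H>174))&(S>150))]: print(n,blobs(m&roi,5))
c=[b[1] for b in blobs((((H<6)|(H>174))&(S>150))&roi,5)]
th=.063;R=np.array([[np.cos(th),-np.sin(th)],[np.sin(th),np.cos(th)]])
for q in c:
    d=R.T@(toz(p,q,.046)[:2]-[.4444,.2068]);print(q,d,np.arctan2(d[0],d[1]))
E
```

```text
13.6667 [ 0.3952 -0.0213  0.2318] [-0.056  0.998 -0.   ] 0.226 [ 0.5  1.5 -0.1]
[0, 207, 15, 21, 251] [5.96, 216.62] [ 0.4456 -0.2982  0.029 ] tool [-0.0348 -0.2792  0.2028]
[0, 207, 15, 21, 251] [5.96, 216.62] [ 0.4493 -0.3058  0.02  ] tool [-0.0381 -0.287   0.2118]
[463, 268, 15, 24, 237] [469.76, 279.73] [0.4905 0.1929 0.029 ] tool [-0.1071  0.2086  0.2028]
[463, 268, 15, 24, 237] [469.76, 279.73] [0.4955 0.1991 0.02  ] tool [-0.1124  0.2145  0.2118]
rec px [479.61278122 279.04096209]
blue [([243, 240, 13, 18, 103], [251.17, 247.73]), ([238, 242, 4, 15, 39], [239.56, 249.44])]
dark [([313, 185, 17, 12, 175], [321.39, 189.96]), ([236, 197, 11, 10, 85], [240.82, 201.24]), ([325, 220, 3, 3, 6], [326.17, 220.83]), ([233, 238, 16, 24, 87], [237.6, 248.4]), ([255, 243, 4, 8, 15], [256.33, 246.27]), ([249, 254, 8, 8, 22], [252.18, 257.86]), ([329, 287, 3, 2, 5], [330.2, 287.6])]
red [([259, 198, 11, 10, 82], [264.17, 202.5]), ([242, 244, 5, 4, 16], [244.19, 245.5])]
[264.17, 202.5] [ 0.12694235 -0.03704646] 1.8547473320200227
[244.19, 245.5] [ 0.05546676 -0.00016937] 1.57384984435564
```

View pics/t15.png

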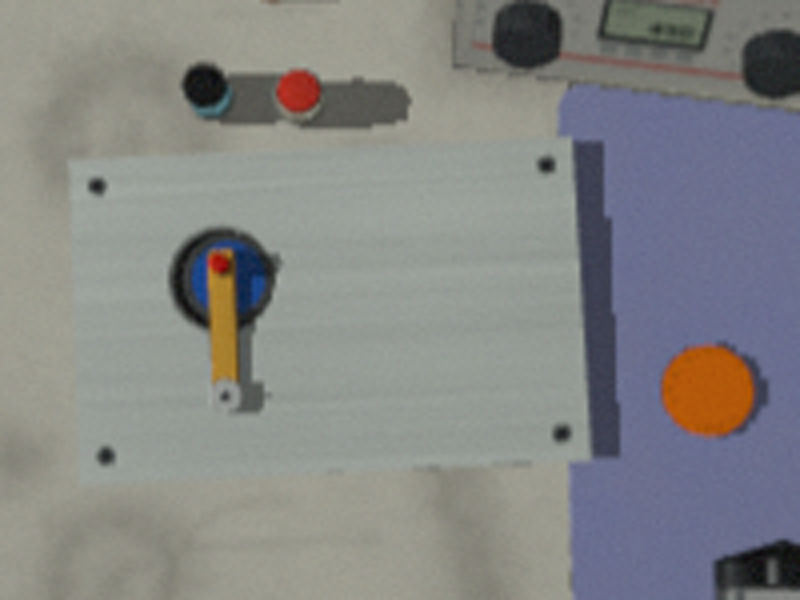

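View pics/s15.png

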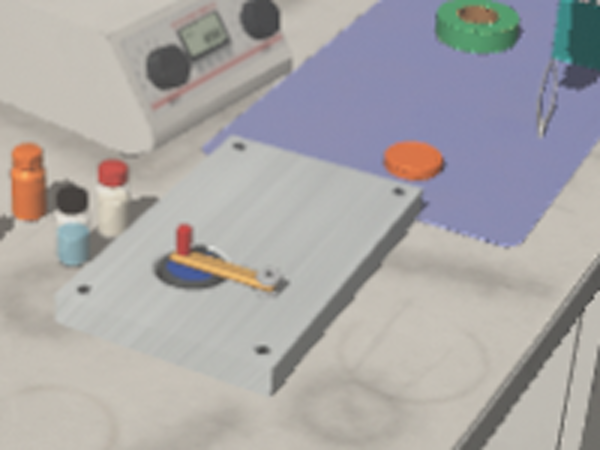

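The top view shows the bar across the filter with the post at (244,245.5), which gives a clip angle of about 1.57 rad. The vials are at the same pixels as at the start, and the arm is clear.

```bash
python3 -c "
from workcell import job;print(job.job_done())"
```

```text
the job is handed in; nothing more can be done
None
```

The filter is in its recess, the keeper clip is at its stop across it, and I handed the job in at about 14 s of the 48 s. The hand-in gives no verdict, so this rests on my own checks.

- **Filter:** I pushed it across the deck with two slightly open fingertips until it dropped in. It looked flat and flush in the wrist and scene views, and the bar passed over it freely. It sits against the recess wall nearest where it came from, about 2.5 mm off centre in the top view; the limit is 4 mm.
- **Clip:** I swung it by straddling the red post with the fingers, until the force rose to about 13 N at the stop. The last top view gives an angle of about 1.57 rad.
- **Vials and arm:** Both vials are at the same pixels as at the start, and the arm is well clear.

**What failed or disagreed:** My first two move calls were refused for missing keys, and nothing moved. The wrist and top cameras disagreed by 1 to 2 mm on the filter's position, within the stated calibration.

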